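# Switch off the egg cooker and hold the egg rack up to drain

### The arm

A 7-joint arm with a two-finger parallel gripper is mounted at the origin on a cart in front of the work surface, level with it; the furniture and walls round the work are solid. World frame = base frame: x ahead of the robot, y to its left, z up, the work surface at z = 0. Lengths are in mm, angles in rad, forces in N, time in s.
With the tool pointing down it reaches from about 400 to 875 mm from the base axis. Payload 4.4 kg.
Tool frame: the origin (TCP) lies at the very end of the fingers, on their centre line; the grasp point (between the pads) lies 19 mm behind it (ctrl.grip_depth is the distance from the TCP to the grasp point, in mm); z points along the fingers, x is the direction in which the jaws open and shut, and the axes are right-handed (so a half turn about z gives the same grasp; the last joint's range is limited). The gripper opens to 85 mm and grips with 20 to 120 N. Pads are 22 mm wide; open, the fingers measure 114 mm over their backs; the gripper's body (76 mm by 85 mm) begins 54 mm behind the grasp point. The pads swing forward as they close: fully open they stand 13 mm farther back than shut.
Start: joints at [-1.301, 0.628, 0.038, 1.517, -0.027, 0.996, -0.02], TCP at [214.168, 613.718, 231.313] pointing down, gripper open.
Joint ranges: [-3.06, 3.06], [-0.37, 2.12], [-1.25, 1.32], [0.18, 2.47], [-1.1, 4.24], [0.23, 1.98], [-2.94, 2.94]. Speed limits (rad/s): [2.57, 2.57, 3.14, 3.14, 3.14, 3.14, 3.14].

### API

Orientations are given as [roll, pitch, yaw] about the fixed x, y, z axes, in that order (R = Rz(yaw) Ry(pitch) Rx(roll)).
In Python, from cell import ctrl gives the robot as it stands.
- The arm moves only by the shell command python3 -m creep 'ROWS'. ROWS is JSON, a list of rows, each an object with "hand": the opening, from 0 (shut) to 1 (fully open); "travel": the shift along the tool's x, y, z in cm, a list of three; "angular": the turn, a rotation vector about the tool's x, y, z in degrees, a list of three. In form: [{"hand": hand, "travel": [tx, ty, tz], "angular": [rx, ry, rz]}, ...]. A call has 1 to 20 rows; each row is the pose to reach, as a shift and turn from the pose measured when the call began, along the tool's axes at that moment; what a row does not reach only later rows make up. A row lasts 1/10 s, in which the tool goes at most 50 mm and 8.59 degrees, less where a joint would pass 70% of its speed; a pose out of reach is approached as far as the arm can. A call with a gripper value outside its range is refused whole. The fingers move at their own pace and stop on an object; the grip force is fixed at half the most. Time passes only in rows, so rows that repeat a pose let the fingers close. It gives the time, the measured TCP pose, the force and the opening at its end, in the units of the state.
- ctrl.read_state(): the state, without advancing time (a new reading comes with each control period).
- ctrl.get_image(name): name is "scene" or "top" or "wrist"; returns a dict with "frame" (400x640x3 uint8, red, green, blue), "fx", "fy", "cx", "cy" (pixels), "origin" and "orientation" of the camera in the world. Camera axes: x right, y down, z forward; pixel columns grow to the right and rows downward; lengths in mm; the calibration is good to about 2 mm. A picture is of the moment at which its call begins. There is no depth.
- ctrl.finish_job(): hands the job in, once; it reports no verdict.
Trained networks look in the newest picture that a camera, given by its name, has taken for a name from the list of things; names that differ only in an ending like _2 or _b are one class to them, and where a whole thing is asked for, a point or a joint stands for the part that bears it (a point fixed in the world has none). Each returns a list of dicts, best first, with "confidence" (0 to 1); they miss things now and then, are a little off and sometimes report something else, mostly with a low value. They report only what shows in the picture. A call takes as long as a camera call.
- ctrl.regions_of(camera, thing): "region" (400x640 bool, what is visible of it).
- ctrl.spot_point(camera, thing): "at" ([x, y, z] in mm, in world coordinates, good to about 4 mm: a listed point, or the origin of a listed thing).
The state is a dict: "clock": time; "qpos": joint angles; "qd": joint speeds; "tau": joint torques, N m; "eef_pos": TCP position; "tool_rot": TCP orientation; "force": force on the tool from outside, world axes, zero at the start; "torque": the same for the moment, N m; "width": finger opening in mm.
Only numpy, scipy, OpenCV 4.12 (cv2) and the standard library are available. Lean on these libraries where they do the work, as an engineer would, in place of code of your own. Each camera call takes 0.05 s, during which the arm holds its last target. There are 200 camera calls.

### The job

The eggs are done: first flip the egg cooker's toggle switch off, then lift the wire rack with its three eggs out by the black grip, about 8 cm up, and keep it over the cooker so that it drips back into the pan. Finish while holding it there in the air, level and still: do not put it back or let go, keep every egg in its seat without pressing on the eggs, and leave everything else where it is.

Things in the scene. Friction and masses are not known exactly. Their poses are not given: they have to be found in the camera images.
- cooker: electric egg cooker, fixed: round white base 172 mm across, a shallow steel pan in its top (inside 148 mm across, floor 50 mm and rim 74 mm above the worktop) and in front a switch console, 68 mm wide, 46 mm high, reaching 150 mm out from the axis. Origin: centre of the underside. -x points out through the console (roughly to the robot), y to the left seen from there, z up.
- switch (a joint): toggle lever, rad: 0 = OFF (leans to the cooker's -y, right seen from the console side), 0.84 = ON (leans to +y, left; it starts there), 0.42 = upright. Hinge along the cooker's x, on the console 122 mm out from the cooker's axis, 46 mm above the worktop. Bistable: it snaps over centre to the nearer end and stays there; 1 to 2 N sideways at the tip flips it.
- switch_tip (a point): middle of the free end of the toggle lever, a black paddle standing up from the console: 42 mm from the hinge, 18 mm wide along the cooker's x, 8 mm thick. It moves with the lever: 84 mm above the worktop at either end, 17 mm to one or other side of the hinge. At least 50 mm of free space on both sides.
- rack_grip (a point): centre of the egg rack's black grip: a bar 14 mm thick along the rack's x, 56 mm long along the rack's y, 18 mm high, on top of the bail handle (its axes are the rack's). At the start it stands 168 mm above the worktop on the cooker's axis, turned up to 1.1 rad either way relative to the cooker. Can be pinched across its 14 mm with the fingers coming straight down.
- rack: round wire egg rack, 136 mm across, about 0.16 kg without eggs, loose: four feet on the pan floor, 5 mm of play to the pan wall; four egg seats 42 mm from the middle; the handle's uprights stand 34 mm either side of the middle along its y. Origin: centre between the undersides of the feet, 118 mm below the grip's centre; z up.
- egg_a_center (a point): centre of a brown hen's egg, 43 mm thick, 59 mm long, about 58 g, standing loose, blunt end up, in a seat of the rack: at (+30, +30) mm along the rack's x and y and 80 mm below the grip. Its top is 54 mm below the grip's centre. One of the rack's four seats is empty.
- egg_b_center (a point): centre of a brown hen's egg, 43 mm thick, 59 mm long, about 58 g, standing loose, blunt end up, in a seat of the rack: at (-30, +30) mm along the rack's x and y and 80 mm below the grip. Its top is 54 mm below the grip's centre. One of the rack's four seats is empty.
- egg_c_center (a point): centre of a brown hen's egg, 43 mm thick, 59 mm long, about 58 g, standing loose, blunt end up, in a seat of the rack: at (-30, -30) mm along the rack's x and y and 80 mm below the grip. Its top is 54 mm below the grip's centre. One of the rack's four seats is empty.
- timer: wind-up kitchen timer, 62 mm across, 48 mm high, loose; origin at the centre of its underside, on the worktop to the left. Leave it alone.
- spoon: small steel coffee spoon, 128 mm long, 7 mm high, lying loose on the worktop to the right; origin under its middle. Leave it alone.
- cream_cup: cream china cup with an ear, 79 x 106 mm, 63 mm high, loose; origin under its middle, on the worktop to the left, near the front edge. Leave it alone.

How it is judged (in metres and radians):
On the way, in this order (a step that is already met when the one before it is completed fails the run):
1. the switch is off, the rack still standing in the pan (value of joint switch below 0.08 rad and z of rack_grip in the frame of cooker below 0.178 m), for 0.2 s.
2. the rack is lifted clear of the cooker, eggs in their seats (z of rack_grip in the frame of cooker above 0.213 m and z of egg_a_center in the frame of rack between 0.028 and 0.05 m and distance between each of egg_a_center, egg_b_center, egg_c_center and rack_grip below 0.1 m and z of egg_b_center in the frame of rack between 0.028 and 0.05 m and z of egg_c_center in the frame of rack between 0.028 and 0.05 m), for 0.2 s.
At the end, for the whole second after the job is handed in: Switch off; the rack held by the fingers alone, 45 to 150 mm above where it stood, its middle within 50 mm of the cooker's axis, tilted less than 0.12 rad, still (under 0.02 m/s), touching no part of the cooker; all three eggs in their seats (all of step 2 and value of joint switch below 0.08 rad and z of rack_grip in the frame of cooker below 0.318 m and horizontal distance between rack_grip and cooker below 0.05 m and angle between rack's own z axis and vertical below 0.12 rad and linear speed of rack below 0.02 m/s and angular speed of rack below 0.2 rad/s and contact force between rack and the fingers above 1 N and contact force between rack and cooker below 0.1 N); the arm keeps its last pose, push and grip.
It fails at once if the rack is lifted more than 15 mm while the switch is on (z of rack_grip in the frame of cooker above 0.183 m and value of joint switch above 0.42 rad).
It fails at once if the fingers press on an egg (over 2 N) (contact force between any of egg_a, egg_b, egg_c and the fingers above 2 N).
It fails at once if an egg leaves its seat (distance between any of egg_a_center, egg_b_center, egg_c_center and rack_grip above 0.105 m).
It fails at once if a bystander is moved by more than 20 mm (distance of any of timer, spoon, cream_cup from where it was at the start of the episode above 0.02 m).
It also fails if it takes over 42 s, if anything falls off the work surface, if the arm or the gripper's body presses on something with over 40 N, if the wrist force passes 120 N, or if a joint passes its speed limit or range.

## Working session

There is one attempt and no reset: what is moved stays moved. The work goes in short steps, Python scripts to look and compute and a shell command to move; the robot and the scene stay as the last step left them, time stands still between calls to the robot, and variables do not carry over. Pictures are saved under pics/ and viewed, about 8 in all and at most 12, crops included, and the job is handed in when it is done.

```bash
mkdir -p pics; python3 - <<'E'
from cell import ctrl
import cv2,numpy as np
s=ctrl.read_state();print(s['clock'],s['eef_pos'],s['tool_rot'],s['width'])
ims=[]
for c in("scene","top"):
    i=ctrl.get_image(c);cv2.imwrite(f'pics/{c}0.png',i['frame'][:,:,::-1])
    print(c,i['origin'],i['orientation'],i['fx'])
    for t in("cooker","switch_tip","rack_grip","rack","egg_a_center","timer","spoon","cream_cup"):
        print(t,[(np.round(d['at']),round(d['confidence'],2)) for d in ctrl.spot_point(c,t)[:4]])
E
```

```text
0.0 [213.97561642 613.10243548 230.40191898] [3.14156966e+00 1.91419259e-03 1.23495179e+00] 85.50473087870745
scene [-343.83335384  561.29243166  708.53863013] [-2.11126805 -0.01124778 -2.14778617] 518.8665184698955
cooker []
switch_tip [(array([493.,  88.,  90.]), 0.57), (array([551.,  27.,  89.]), 0.5)]
rack_grip [(array([595.,  23., 166.]), 0.65)]
rack [(array([591.,  21.,  51.]), 0.92)]
egg_a_center [(array([599.,  60.,  88.]), 0.81)]
timer [(array([476., 323.,   1.]), 0.72)]
spoon [(array([594.,  21.,  49.]), 0.63), (array([ 418., -240.,   -2.]), 0.59)]
cream_cup [(array([360., 220.,   3.]), 0.93), (array([472., 321.,   2.]), 0.63)]
top [ 424.8565042    33.53718829 1153.71146948] [-3.0719005  -0.00373499 -1.56466939] 475.13674673809976
cooker [(array([592.,  20.,   1.]), 0.77)]
switch_tip [(array([490.,  85.,  85.]), 0.65), (array([598.,  66.,  87.]), 0.21), (array([469., 323.,  -2.]), 0.21)]
rack_grip [(array([598.,  19., 168.]), 0.95), (array([595.,  22.,  54.]), 0.58)]
rack [(array([592.,  18.,  54.]), 0.79)]
egg_a_center []
timer [(array([471., 323.,  -2.]), 0.76)]
spoon [(array([591.,  16.,   5.]), 0.24)]
cream_cup [(array([364., 217.,  -2.]), 0.76)]
```

View pics/scene0.png

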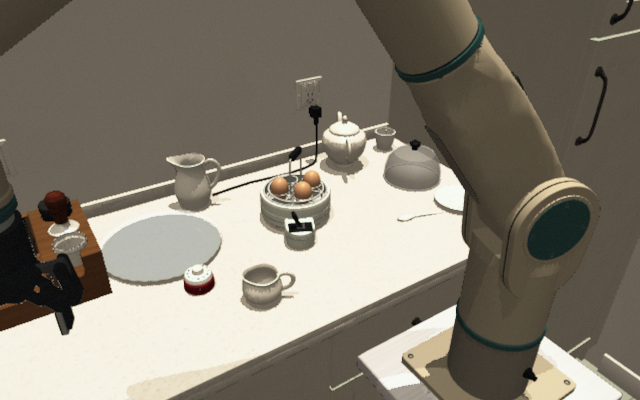

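View pics/top0.png

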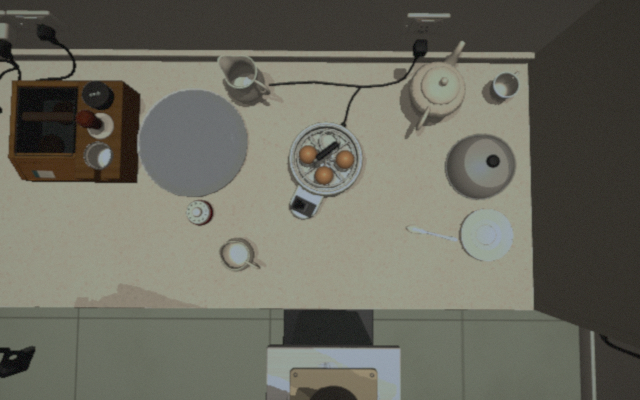

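Both pictures agree. The cooker is at about (593, 20), with the console pointing down-left at pixel (305, 203) in the top view, so its yaw is about -25°. The ON tip is at (491, 87), which is 123 mm from the axis, as it should be. The grip bar runs from (316, 158) to (338, 145), giving a rack yaw of about +30°, and the empty seat is at the far side. I'll go beside the lever with the fingers shut and the tool x along the cooker's y.

```bash
python3 -m creep '[{"hand":0,"travel":[-36.1,43.8,6],"angular":[0,0,5.8]},{"hand":0,"travel":[-36.1,43.8,6],"angular":[0,0,5.8]},{"hand":0,"travel":[-36.1,43.8,6],"angular":[0,0,5.8]},{"hand":0,"travel":[-36.1,43.8,6],"angular":[0,0,5.8]},{"hand":0,"travel":[-36.1,43.8,6],"angular":[0,0,5.8]},{"hand":0,"travel":[-36.1,43.8,6],"angular":[0,0,5.8]},{"hand":0,"travel":[-36.1,43.8,6],"angular":[0,0,5.8]},{"hand":0,"travel":[-36.1,43.8,6],"angular":[0,0,5.8]},{"hand":0,"travel":[-36.1,43.8,6],"angular":[0,0,5.8]},{"hand":0,"travel":[-36.1,43.8,6],"angular":[0,0,5.8]},{"hand":0,"travel":[-36.1,43.8,6],"angular":[0,0,5.8]},{"hand":0,"travel":[-36.1,43.8,6],"angular":[0,0,5.8]},{"hand":0,"travel":[-36.1,43.8,6],"angular":[0,0,5.8]},{"hand":0,"travel":[-36.1,43.8,6],"angular":[0,0,5.8]},{"hand":0,"travel":[-36.1,43.8,6],"angular":[0,0,5.8]},{"hand":0,"travel":[-36.1,43.8,6],"angular":[0,0,5.8]}]'
python3 - <<'E'
from cell import ctrl
import cv2,numpy as np
s=ctrl.read_state();print(s['clock'],s['eef_pos'],s['tool_rot'],s['width'])
for c in("wrist","top","scene"):
    i=ctrl.get_image(c);cv2.imwrite(f'pics/{c}1.png',i['frame'][:,:,::-1])
    for t in("cooker","switch_tip","rack_grip","rack","egg_a_center"):
        print(c,t,[(np.round(d['at']),round(d['confidence'],2)) for d in ctrl.spot_point(c,t)[:3]])
E
```

```text
clock: 2.5
eef_pos: [508.1, 130.4, 171.5]
tool_rot: [-3.141, -0.001, 1.137]
force: [-0.2, 0.1, 0.2]
width: 0.2
2.5 [508.1169198  130.36371583 171.46803578] [-3.14115521e+00 -7.25263046e-04  1.13671773e+00] 0.23387602236755312
wrist cooker [(array([590.,  23.,   1.]), 0.97)]
wrist switch_tip [(array([487.,  86.,  86.]), 0.92), (array([550.,  28.,  81.]), 0.69)]
wrist rack_grip []
wrist rack []
wrist egg_a_center [(array([551.,  25.,  82.]), 0.66)]
top cooker [(array([594.,  20.,  -0.]), 0.65)]
top switch_tip [(array([493.,  87.,  84.]), 0.64)]
top rack_grip [(array([592.,  22., 164.]), 0.59)]
top rack [(array([597.,  22.,  53.]), 0.76)]
top egg_a_center [(array([602.,  65.,  84.]), 0.61)]
scene cooker [(array([596.,  22.,  -2.]), 0.85)]
scene switch_tip [(array([493.,  86.,  86.]), 0.58)]
scene rack_grip []
scene rack [(array([595.,  22.,  55.]), 0.63)]
scene egg_a_center [(array([602.,  63.,  90.]), 0.58)]
```

View pics/wrist1.png

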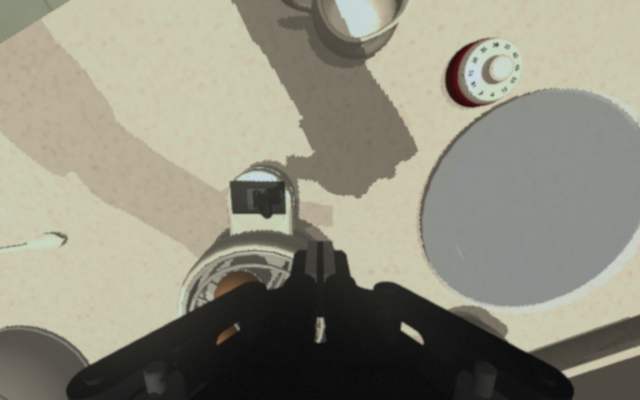

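The wrist view shows the lever at pixel (265, 202) on the console, leaning towards the fingers, which are at (320, 250). The tool axes line up with the console. Next I descend beside the lever and sweep along -tool x.

```bash
python3 -m creep '[{"hand":0,"travel":[0,0,4],"angular":[0,0,0]},{"hand":0,"travel":[0,0,8],"angular":[0,0,0]},{"hand":0,"travel":[0,0,10.3],"angular":[0,0,0]},{"hand":0,"travel":[0,0,10.3],"angular":[0,0,0]},{"hand":0,"travel":[0,0,10.3],"angular":[0,0,0]},{"hand":0,"travel":[-1,0,10.3],"angular":[0,0,0]},{"hand":0,"travel":[-2,0,10.3],"angular":[0,0,0]},{"hand":0,"travel":[-2.7,0,10.3],"angular":[0,0,0]},{"hand":0,"travel":[-3.4,0,10.3],"angular":[0,0,0]},{"hand":0,"travel":[-4,0,10.3],"angular":[0,0,0]},{"hand":0,"travel":[-4.5,0,10.3],"angular":[0,0,0]},{"hand":0,"travel":[-5,0,10.3],"angular":[0,0,0]},{"hand":0,"travel":[-5.3,0,10.3],"angular":[0,0,0]},{"hand":0,"travel":[-5.3,0,10.3],"angular":[0,0,0]},{"hand":0,"travel":[-5.3,0,10.3],"angular":[0,0,0]}]'
python3 - <<'E'
from cell import ctrl
import cv2,numpy as np
for c in("wrist",):
    i=ctrl.get_image(c);cv2.imwrite(f'pics/{c}2.png',i['frame'][:,:,::-1])
    for t in("cooker","switch_tip"):
        print(c,t,[(np.round(d['at']),round(d['confidence'],2)) for d in ctrl.spot_point(c,t)[:3]])
E
```

```text
clock: 4.9
eef_pos: [486.4, 80.6, 68.2]
tool_rot: [-3.141, -0.0, 1.134]
force: [0.2, -0.1, -0.1]
width: 0.4
wrist cooker [(array([592.,  24.,   0.]), 0.9)]
wrist switch_tip [(array([472.,  59.,  86.]), 0.8)]
```

View pics/wrist2.png

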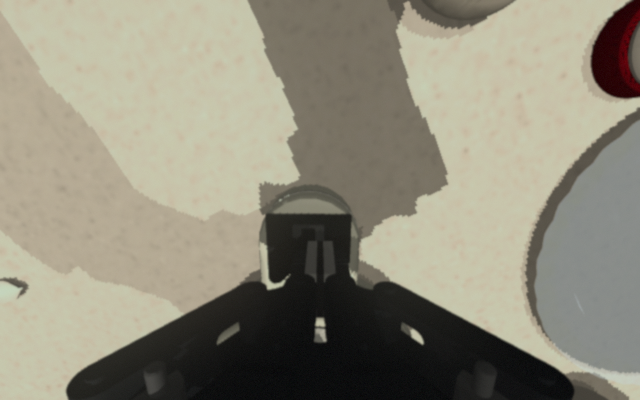

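The wrist spot puts the tip at (472, 59), which is the OFF side, and the push force is gone. I'll back off, rise, and go over the grip with the jaw turned.

```bash
python3 -m creep '[{"hand":0,"travel":[1,0,0],"angular":[0,0,0]},{"hand":0,"travel":[2,0,-2],"angular":[0,0,0]},{"hand":0,"travel":[2,0,-7],"angular":[0,0,0]},{"hand":0,"travel":[2,0,-12],"angular":[0,0,0]},{"hand":0,"travel":[2,0,-17],"angular":[0,0,0]},{"hand":0.6,"travel":[1,3,-17],"angular":[0,0,8]},{"hand":0.6,"travel":[0,6,-17],"angular":[0,0,16]},{"hand":0.6,"travel":[-0.5,9,-17],"angular":[0,0,24]},{"hand":0.6,"travel":[-0.9,12,-17],"angular":[0,0,30]},{"hand":0.6,"travel":[-0.9,12.3,-17],"angular":[0,0,35]},{"hand":0.6,"travel":[-0.9,12.3,-17],"angular":[0,0,35]},{"hand":0.6,"travel":[-0.9,12.3,-17],"angular":[0,0,35]},{"hand":0.6,"travel":[-0.9,12.3,-17],"angular":[0,0,35]}]'
python3 - <<'E'
from cell import ctrl
import cv2,numpy as np
for c in("wrist","scene"):
    i=ctrl.get_image(c);cv2.imwrite(f'pics/{c}3.png',i['frame'][:,:,::-1])
    if c=="wrist":print(i['origin'],i['orientation'],i['fx'],i['cx'],i['cy'])
    for t in("cooker","switch_tip","rack_grip","rack","egg_a_center"):
        print(c,t,[(np.round(d['at']),round(d['confidence'],2)) for d in ctrl.spot_point(c,t)[:4]])
E
```

```text
clock: 6.35
eef_pos: [593.5, 21.8, 238.2]
tool_rot: [-3.141, 0.0, 0.526]
force: [0.3, 0.6, 0.6]
width: 51.0
[556.21528799  86.52248235 381.39535438] [2.84952904e+00 1.89354363e-04 5.26701109e-01] 280.48469290845253 319.7206846648988 203.76221025372146
wrist cooker [(array([593.,  23.,   4.]), 0.75)]
wrist switch_tip [(array([472.,  56.,  86.]), 0.81)]
wrist rack_grip [(array([587.,  18., 170.]), 0.93)]
wrist rack [(array([594.,  18.,  48.]), 0.87)]
wrist egg_a_center [(array([601.,  60.,  90.]), 0.71)]
scene cooker [(array([598.,  20.,  -1.]), 0.83)]
scene switch_tip [(array([477.,  55.,  87.]), 0.66)]
scene rack_grip [(array([595.,  23., 169.]), 0.66)]
scene rack [(array([595.,  23.,  52.]), 0.62)]
scene egg_a_center [(array([600.,  62.,  88.]), 0.73)]
```

View pics/wrist3.png

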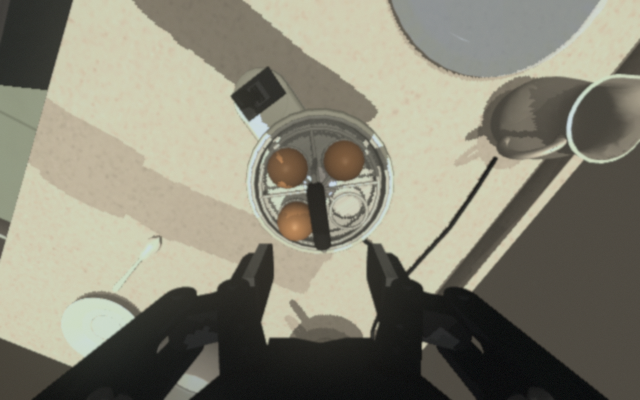

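The wrist view confirms the lever is OFF at about (255, 95). The bar runs from (315, 183) to (322, 249), so it is slightly off my yaw. I'll back-project its top face at z = 177.

```bash
python3 - <<'E'
import cv2,numpy as np
from scipy.spatial.transform import Rotation as R
im=cv2.imread('pics/wrist3.png');o=np.array([556.215,86.522,381.395]);M=R.from_euler('xyz',[2.8495,.00019,.5267]).as_matrix()
g=im.max(2)<45;g[:176]=0;g[256:]=0;g[:,:298]=0;g[:,340:]=0
n,l,st,_=cv2.connectedComponentsWithStats(g.astype(np.uint8));k=1+st[1:,4].argmax();print(st[k])
v,u=np.nonzero(l==k)
d=np.c_[(u-319.72)/280.485,(v-203.76)/280.485,np.ones(len(u))]@M.T
p=(o+d*((177-o[2])/d[:,2])[:,None])[:,:2].astype(np.float32)
print(cv2.minAreaRect(p),p.mean(0))
c,s=p.mean(0),np.linalg.svd(p-p.mean(0),full_matrices=False)[2][0];print(c,np.degrees(np.arctan2(s[1],s[0])))
E
```

```text
[308 183  19  43 503]
((585.4764404296875, 31.357345581054688), (11.642928123474121, 33.77222442626953), 35.72997283935547) [584.1677    33.630653]
[584.1677    33.630653] -52.569763
```

```bash
python3 - <<'E'
import cv2,numpy as np
from scipy.spatial.transform import Rotation as R
im=cv2.imread('pics/wrist3.png');o=np.array([556.215,86.522,381.395]);M=R.from_euler('xyz',[2.8495,.00019,.5267]).as_matrix()
for r in range(178,258,6): print(r,im[r,300:340:2].max(1))
for th in(60,75):
    g=(im.max(2)<th);g[:183]=0;g[256:]=0;g[:,:304]=0;g[:,336:]=0
    n,l,st,_=cv2.connectedComponentsWithStats(g.astype(np.uint8));k=1+st[1:,4].argmax();print(th,st[k])
    v,u=np.nonzero(l==k)
    d=np.c_[(u-319.72)/280.485,(v-203.76)/280.485,np.ones(len(u))]@M.T
    p=(o+d*((177-o[2])/d[:,2])[:,None])[:,:2].astype(np.float32)
    s=np.linalg.svd(p-p.mean(0),full_matrices=False)[2][0];print(cv2.minAreaRect(p),p.mean(0),np.degrees(np.arctan2(s[1],s[0])))
E
```

```text
178 [ 95  88  85 114 194 194 109 105  96 105 123 129 118 101 108 103  97  86
  87  90]
184 [111 122 144 119  67  43  44  45  42  36  41  74 104 116 145 223 226 222
 194 201]
190 [166 170 160 104  44  41  43  41  42  41  41  40  73 112 122 121 125 121
 164 188]
196 [109 109 109  81  44  41  42  42  42  41  43  42  51 105 114 125 126 183
 168 176]
202 [ 88  94 119 120  59  42  42  42  43  44  42  41  45 154 177 106 170 179
 199 203]
208 [123 116 109 100  68  44  46  43  46  44  43  44  42 101 158 181 144 182
 201 209]
214 [146 136 129 123 105  56  44  44  44  44  43  43  44  60 140 183 150 110
  97 123]
220 [156 152 147 140 131  91  46  45  46  45  43  44  45  46 119 170 161 144
 174 182]
226 [173 165 158 150 143 124  56  45  46  45  45  45  46  45  79 170 179 180
 168 160]
232 [173 166 157 148 136 122  82  45  46  46  46  47  44  44  47 128 152 168
 176 174]
238 [150 138 114  90  84  86  83  52  48  51  51  51  50  49  48  58  79  78
  78  82]
244 [109  92 100 115 122 146 142  94  50  50  51  51  53  52  49  62 109  94
  92 100]
250 [199 204 205 202 194 191 187 182 165 141 121 100 113 127 173 186 197 208
 215 215]
256 [186 187 187 188 189 189 190 189 185 185 186 188 188 188 187 186 200 207
 207 208]
60 [ 307  183   24   66 1038]
((591.4337768554688, 23.913814544677734), (13.1886568069458, 54.21287536621094), 37.9882698059082) [590.8965    24.677042] -52.432205
75 [ 307  183   25   67 1110]
((591.8917846679688, 23.859291076660156), (15.038631439208984, 54.8245735168457), 36.2924919128418) [590.9578    24.530762] -52.42934
```

The size comes out at 54 × 14 mm, which matches the bar. Centre is about (592, 24) and rack yaw 37.5°. I'll correct by -7.4° about the tool z, descend to TCP z = 149 and pinch.

```bash
python3 -m creep '[{"hand":0.6,"travel":[0,-0.15,0],"angular":[0,0,-7.4]},{"hand":0.6,"travel":[0,-0.15,1],"angular":[0,0,-7.4]},{"hand":0.6,"travel":[0,-0.15,3],"angular":[0,0,-7.4]},{"hand":0.6,"travel":[0,-0.15,5],"angular":[0,0,-7.4]},{"hand":0.6,"travel":[0,-0.15,7],"angular":[0,0,-7.4]},{"hand":0.6,"travel":[0,-0.15,8.5],"angular":[0,0,-7.4]},{"hand":0.6,"travel":[0,-0.15,8.9],"angular":[0,0,-7.4]},{"hand":0.6,"travel":[0,-0.15,8.9],"angular":[0,0,-7.4]},{"hand":0.6,"travel":[0,-0.15,8.9],"angular":[0,0,-7.4]}]'
python3 - <<'E'
from cell import ctrl
import cv2
i=ctrl.get_image("wrist");cv2.imwrite('pics/wrist4.png',i['frame'][:,:,::-1])
E
```

```text
clock: 7.85
eef_pos: [593.8, 21.9, 149.7]
tool_rot: [3.141, -0.001, 0.652]
force: [-0.3, -0.3, 0.3]
width: 51.7
```

View pics/wrist4.png

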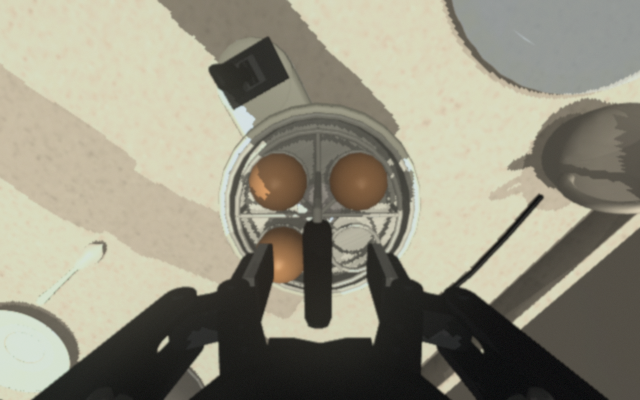

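The bar now stands vertical in the image at column 317, between the fingers at 268 and 372, and is aligned and centred. I'll close on it.

```bash
python3 -m creep '[{"hand":0.4,"travel":[0,0,0],"angular":[0,0,0]},{"hand":0.3,"travel":[0,0,0],"angular":[0,0,0]},{"hand":0.2,"travel":[0,0,0],"angular":[0,0,0]},{"hand":0.1,"travel":[0,0,0],"angular":[0,0,0]},{"hand":0,"travel":[0,0,0],"angular":[0,0,0]},{"hand":0,"travel":[0,0,0],"angular":[0,0,0]},{"hand":0,"travel":[0,0,0],"angular":[0,0,0]},{"hand":0,"travel":[0,0,0],"angular":[0,0,0]},{"hand":0,"travel":[0,0,0],"angular":[0,0,0]},{"hand":0,"travel":[0,0,0],"angular":[0,0,0]}]'
python3 -c "
from cell import ctrl
s=ctrl.read_state();print(s['force'],s['torque'])"
```

```text
clock: 8.9
eef_pos: [594.0, 21.8, 150.2]
tool_rot: [3.141, -0.002, 0.652]
force: [-1.2, -0.7, 6.3]
width: 13.2
[-1.21795712 -0.70372361  6.29298678] [-0.02514434  0.27657826 -0.07524225]
```

Gripped: opening 13 mm. I'll lift slowly with a soft start and stop.

```bash
python3 -m creep '[{"hand":0,"travel":[0,0,-0.1],"angular":[0,0,0]},{"hand":0,"travel":[0,0,-0.2],"angular":[0,0,0]},{"hand":0,"travel":[0,0,-0.3],"angular":[0,0,0]},{"hand":0,"travel":[0,0,-0.45],"angular":[0,0,0]},{"hand":0,"travel":[0,0,-0.6],"angular":[0,0,0]},{"hand":0,"travel":[0,0,-0.8],"angular":[0,0,0]},{"hand":0,"travel":[0,0,-1.0],"angular":[0,0,0]},{"hand":0,"travel":[0,0,-1.2],"angular":[0,0,0]},{"hand":0,"travel":[0,0,-1.4],"angular":[0,0,0]},{"hand":0,"travel":[0,0,-1.6],"angular":[0,0,0]},{"hand":0,"travel":[0,0,-1.8],"angular":[0,0,0]},{"hand":0,"travel":[0,0,-1.9],"angular":[0,0,0]},{"hand":0,"travel":[0,0,-2.0],"angular":[0,0,0]},{"hand":0,"travel":[0,0,-2.0],"angular":[0,0,0]},{"hand":0,"travel":[0,0,-2.0],"angular":[0,0,0]}]'
python3 - <<'E'
from cell import ctrl
import cv2,numpy as np
s=ctrl.read_state();print(s['force'],s['torque'])
a=ctrl.get_image("wrist")['frame'];b=ctrl.get_image("scene")['frame'][120:270,220:380]
b=cv2.resize(b,None,fx=2.667,fy=2.667,interpolation=cv2.INTER_CUBIC)[:400]
a=a[80:400,160:480];a=cv2.resize(a,(400,400))
cv2.imwrite('pics/lift5.png',np.hstack([a,b])[:,:800,::-1])
for c in("scene","wrist"):
  for t in("switch_tip","rack_grip","rack"):
    print(c,t,[(np.round(d['at']),round(d['confidence'],2)) for d in ctrl.spot_point(c,t)[:2]])
E
```

```text
clock: 10.4
eef_pos: [594.0, 21.8, 170.2]
tool_rot: [3.141, -0.002, 0.652]
force: [-0.1, -0.3, -2.3]
width: 12.8
[-0.12822877 -0.33189822 -2.26042151] [-0.05559331  0.00258611  0.05057801]
scene switch_tip [(array([475.,  57.,  89.]), 0.58), (array([595.,  20.,  -2.]), 0.58)]
scene rack_grip [(array([595.,  21., 189.]), 0.75)]
scene rack [(array([594.,  22.,  74.]), 0.89), (array([ 417., -238.,    3.]), 0.26)]
wrist switch_tip [(array([473.,  56.,  85.]), 0.93)]
wrist rack_grip [(array([588.,  19., 188.]), 0.91)]
wrist rack [(array([594.,  18.,  67.]), 0.78)]
```

View pics/lift5.png

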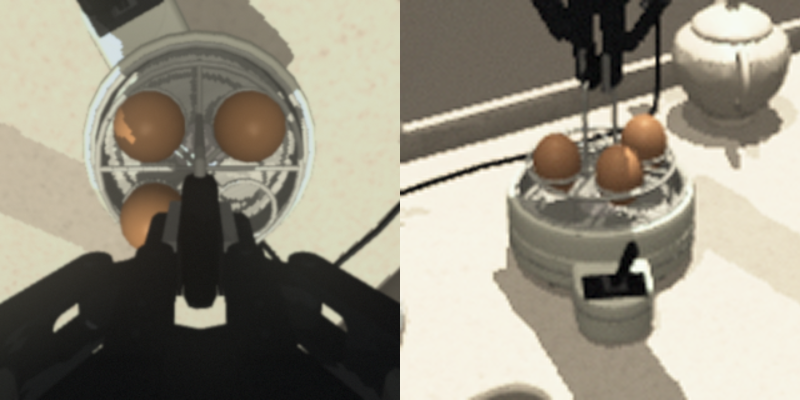

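The rack has risen 20 mm and is level, with three eggs seated, the lever leaning right (OFF), and the load about its weight. I'll lift the other 60 mm.

```bash
python3 -m creep '[{"hand":0,"travel":[0,0,-0.15],"angular":[0,0,0]},{"hand":0,"travel":[0,0,-0.4],"angular":[0,0,0]},{"hand":0,"travel":[0,0,-0.7],"angular":[0,0,0]},{"hand":0,"travel":[0,0,-1.1],"angular":[0,0,0]},{"hand":0,"travel":[0,0,-1.5],"angular":[0,0,0]},{"hand":0,"travel":[0,0,-2],"angular":[0,0,0]},{"hand":0,"travel":[0,0,-2.5],"angular":[0,0,0]},{"hand":0,"travel":[0,0,-3],"angular":[0,0,0]},{"hand":0,"travel":[0,0,-3.5],"angular":[0,0,0]},{"hand":0,"travel":[0,0,-4],"angular":[0,0,0]},{"hand":0,"travel":[0,0,-4.5],"angular":[0,0,0]},{"hand":0,"travel":[0,0,-4.9],"angular":[0,0,0]},{"hand":0,"travel":[0,0,-5.3],"angular":[0,0,0]},{"hand":0,"travel":[0,0,-5.6],"angular":[0,0,0]},{"hand":0,"travel":[0,0,-5.8],"angular":[0,0,0]},{"hand":0,"travel":[0,0,-5.95],"angular":[0,0,0]},{"hand":0,"travel":[0,0,-6],"angular":[0,0,0]},{"hand":0,"travel":[0,0,-6],"angular":[0,0,0]},{"hand":0,"travel":[0,0,-6],"angular":[0,0,0]},{"hand":0,"travel":[0,0,-6],"angular":[0,0,0]}]'
python3 -m creep '[{"hand":0,"travel":[0,0,0],"angular":[0,0,0]},{"hand":0,"travel":[0,0,0],"angular":[0,0,0]},{"hand":0,"travel":[0,0,0],"angular":[0,0,0]},{"hand":0,"travel":[0,0,0],"angular":[0,0,0]},{"hand":0,"travel":[0,0,0],"angular":[0,0,0]},{"hand":0,"travel":[0,0,0],"angular":[0,0,0]},{"hand":0,"travel":[0,0,0],"angular":[0,0,0]},{"hand":0,"travel":[0,0,0],"angular":[0,0,0]}]'
python3 - <<'E'
from cell import ctrl
import cv2,numpy as np
s=ctrl.read_state();print(s['force'],s['torque'],abs(s['qd']).max())
a=ctrl.get_image("wrist")['frame'];b=ctrl.get_image("scene")['frame'][100:250,220:380]
b=cv2.resize(b,None,fx=2.667,fy=2.667,interpolation=cv2.INTER_CUBIC)[:400]
a=a[80:400,160:480];a=cv2.resize(a,(400,400))
cv2.imwrite('pics/lift6.png',np.hstack([a,b])[:,:800,::-1])
for c in("scene","wrist"):
  for t in("switch_tip","rack_grip","rack"):
    print(c,t,[(np.round(d['at']),round(d['confidence'],2)) for d in ctrl.spot_point(c,t)[:2]])
E
```

```text
clock: 12.8
eef_pos: [593.8, 21.8, 230.0]
tool_rot: [3.141, -0.001, 0.652]
force: [-0.7, -0.2, -3.7]
width: 12.7
clock: 13.6
eef_pos: [593.8, 21.8, 230.0]
tool_rot: [3.141, -0.001, 0.652]
force: [-0.3, -0.2, -3.3]
width: 13.1
[-0.27541391 -0.22415199 -3.29405885] [ 0.03635323 -0.03960459  0.01029018] 0.004088118288328945
scene switch_tip [(array([476.,  57.,  87.]), 0.41)]
scene rack_grip [(array([595.,  22., 247.]), 0.67), (array([475.,  53.,  91.]), 0.45)]
scene rack [(array([595.,  22., 130.]), 0.61)]
wrist switch_tip [(array([472.,  57.,  85.]), 0.84)]
wrist rack_grip [(array([589.,  21., 247.]), 0.62)]
wrist rack [(array([596.,  21., 130.]), 0.55), (array([592.,  21.,   0.]), 0.29)]
```

View pics/lift6.png

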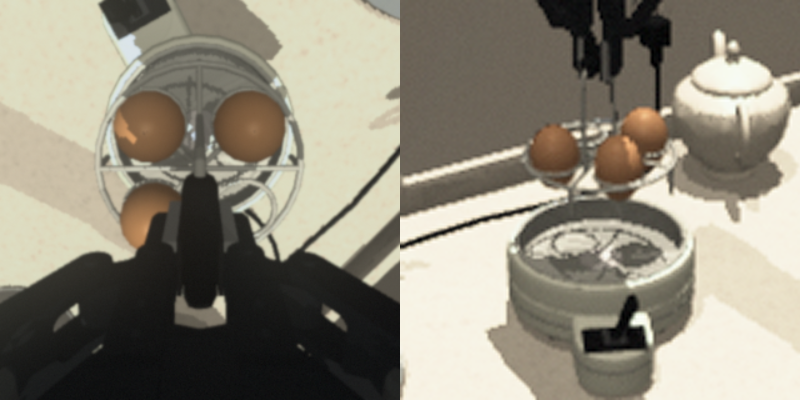

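The rack hangs level above the pan at grip z ≈ 247, with all three eggs seated. The switch is OFF, and the load of 3.3 N equals the full weight. I'm handing it in.

```bash
python3 -c "
from cell import ctrl
print(ctrl.finish_job())"
```

```text
the job is handed in; nothing more can be done
None
```

I flipped the switch off with the closed fingers, then pinched the rack by its black grip and lifted it 80 mm straight up. I handed the job in at 13.6 s with the rack held still over the cooker; no verdict is reported.

My last checks, before hand-in:
- **Switch:** the lever tip is at about (474, 57), the OFF side, in both the wrist and scene cameras.
- **Rack:** the grip is at z ≈ 247 mm. It is within about 5 mm of the cooker's axis, and it looks level and clear of the pan.
- **Hold:** the gripper opening is steady at 13 mm and the load is 3.3 N, which matches the weight of the rack with three eggs.
- **Eggs:** all three look seated, both at 20 mm of lift and at the end.

- **Disagreement:** the wrist network put the grip about 5 mm short of the other estimates in x (589 against 594–595). That is harmless here.
- **Not re-measured:** I did not check the timer, spoon and cup again at the end. The arm went nowhere near them, and the force readings I took at the end of each move showed no sign of contact with them.

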